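# Vent the sealed battery case and crack its lid open

## Robot

A 7-joint arm with a two-finger parallel gripper is mounted at the origin on the work surface. World frame = base frame: x ahead of the robot, y to its left, z up, the work surface at z = 0. Lengths are in m, angles in rad, forces in N, time in s.
With the tool pointing down it reaches from about 0.4 to 0.875 m from the base axis. Payload 4.4 kg.
Tool frame: the origin (TCP) lies where the fingers leave the gripper's body, on its centre line; the fingertips stand 73 mm ahead of it and the grasp point (between the pads) lies 54 mm ahead of it; z points along the fingers, y is the line along which they close (so a half turn about z gives the same grasp; the last joint's range is limited). The gripper opens to 85 mm and grips with 20 to 120 N. Pads are 22 mm wide; open, the fingers measure 114 mm over their backs; the gripper's body (76 mm by 85 mm) begins 54 mm behind the grasp point. The pads swing forward as they close: fully open they stand 13 mm farther back than shut.
Start: joints at [-0.066, 0.628, 0.038, 1.517, -0.027, 0.996, -0.02], TCP at [0.65, 0, 0.304] pointing down, gripper open.
Joint ranges: [-3.06, 3.06], [-0.37, 2.12], [-1.25, 1.32], [0.18, 2.47], [-1.1, 4.24], [0.23, 1.98], [-2.94, 2.94]. Speed limits (rad/s): [2.57, 2.57, 3.14, 3.14, 3.14, 3.14, 3.14].

## Interface

Orientations are given as a unit quaternion [x, y, z, w].
In Python, from plant import robot, grab_frame, calibration gives the robot as it stands.
- The arm moves only by the shell command python3 -m creep 'ROWS' [OPENING] [FORCE]. ROWS is JSON, a list of rows, each a list of 2 entries, a list of its own where there are three numbers: the shift along the tool's x, y, z in m, then the turn, a rotation vector about the tool's x, y, z in degrees. A call has 1 to 12 rows; each row is the pose to reach, as a shift and turn from the pose commanded when the call began, along the tool's axes at that moment; what a row does not reach only later rows make up. A row lasts 1/12 s, in which the tool goes at most 41.7 mm and 7.16 degrees, less where a joint would pass 70% of its speed; a pose out of reach is approached as far as the arm can. A call with a gripper value outside its range is refused whole. OPENING is the closure, from 0 (fully open) to 1 (shut), set as the call begins (- or left out, the last holds). The fingers move at their own pace and stop on an object; FORCE is the grip in N (left out, the last holds). Time passes only in rows, so rows that repeat a pose let the fingers close. It gives the time, the measured TCP pose, the force, the opening and the grip force at its end, in the units of the state.
- robot.read_state(): the state, without advancing time (a new reading comes with each control period).
- grab_frame(name): name is "scene" or "side" or "wrist"; returns the picture (420x560x3 uint8, red, green, blue); there is no depth.
- calibration(name): a dict with "K" (3x3 intrinsics, pixels), "world_from_camera" (4x4, takes a point from camera to world coordinates); the wrist camera has in their place "hand_eye" (4x4, takes a point from camera to tool coordinates, whose origin is the TCP and whose axes are the flange's). Camera axes: x right, y up, looking along -z (the intrinsics and any distortion apply to the point x, -y, -z); pixel columns grow to the right and rows downward; lengths in m; the calibration is good to about 2 mm. A picture is of the moment at which its call begins: read the wrist's pose just before it. calibration takes no time and is no camera call.
- robot.job_done(): hands the job in; it is judged then, once.
The state is a dict: "t": time; "q": joint angles; "joint_vel": joint speeds; "joint_efforts": joint torques, N m; "tcp_pos": TCP position; "eef_rot": TCP orientation; "wrist_force": force on the tool from outside, world axes, zero at the start; "moment": the same for the moment, N m; "gripper_width": finger opening in m; "grasp_force": force on a finger pad.
Only numpy, scipy, OpenCV 4.12 (cv2) and the standard library are available. Lean on these libraries where they do the work, as an engineer would, in place of code of your own. Each camera call takes 0.05 s, during which the arm holds its last target. There are 200 camera calls.

## Task

Vent the sealed battery case: twist the spring-return vent knob on its front deck clockwise all the way to its stop, and let go so that it springs back. Then take the lid by its handle, pull it straight up until its tight seal lets go, without flinging it up, and hold it level over the opening, slightly open, about 30 mm above the rim. Finish while still holding the lid like that; leave the other things where they are.

Things in the scene. Friction and masses are not known exactly. Their poses are not given: they have to be found in the camera images.
- case: Grey hard case, 300 (x) by 280 (y) by 100 mm high, fixed to the table, varying in place and yaw. Origin: centre of its underside; -x is its front (towards the robot). The front 78 mm of its top is a flat deck, 100 mm high, with ports at x = -110, y = +85 and -85 mm: one has the vent valve, the other a blank plug (they swap). The lid covers the opening behind the deck.
- case_rim (a point): Centre of the case's opening at the height of its rim, 100 mm above the table, 31 mm behind the case's origin. Axes as the case's.
- vent (a joint): Angle of the black vent knob about its vertical axis: 0 at rest, growing clockwise seen from above to the hard stop at 1.2 rad. A spring (0.10 N m/rad, 0.03 N m at rest, 0.15 N m at the stop) turns it back to 0 when released.
- vent_grip (a point): Grip point of the vent knob, on its axis, 46 mm above the deck, 146 mm above the table. The knob is an upright black bar 44 mm long, 12 mm thick, 26 mm high (its top at 160 mm), over a 36 mm disc on a 54 mm round steel base. The point's x axis runs along the bar and turns with it, z up: fingers close along y.
- plug: Blank plug in the other port: a round steel plug without a bar, 54 mm wide, 30 mm high. Not to be used. Origin: centre of its underside, on the deck.
- lid: Loose lift-off lid, 0.35 to 0.6 kg: a plate 210 (x) by 270 (y) by 12 mm on the rim, with a rubber plug reaching 21 mm down into the opening. Origin: centre of the plate's underside, on point case_rim when shut. The seal grips the plug: the upward pull peaks at roughly 17 N with the weight, within 3 mm, and the seal is clear above 13 mm; below that the lid may perch on it.
- lid_handle (a point): Middle of the lid's handle: a black flat bar 110 mm long (along y), 12 mm thick (along x), 18 mm high, on a post at each end (98 mm apart), over the lid's centre. This point lies 53 mm above the lid's underside (41 mm above its top, 153 mm above the table when shut); 32 mm is free under the bar. The axes are the lid's: fingers close along x.
- collar: Bystander: steel shaft collar, 28 mm across, 12 mm high, lying on the deck between the two ports. Origin: centre of its underside.
- wheel: Bystander: grey wheel lying flat, 112 mm across, 26 mm high, at the left of the case. Origin: centre of its underside.
- motor: Bystander: black motor, 70 by 50 by 45 mm, at the right of the case. Origin: centre of its underside.
- bottle: Bystander: water bottle, 64 mm across, 190 mm high, standing at the far left. Origin: centre of its underside.
- driver: Bystander: screwdriver lying in front of the case, to the right. Origin: centre of its underside.
- channel: Bystander: aluminium channel, 200 mm long, 32 mm wide, 30 mm high, lying at the far right. Origin: centre of its underside.

How it is judged:
By the outcome, as a careful person would: the job done as asked, in the order asked, and still so for the second after the job is handed in, while the arm keeps its last pose, push and grip.
It also fails if it takes over 48 s, if anything falls off the work surface, if the arm or the gripper's body presses on something with over 40 N, if the wrist force passes 120 N, or if a joint passes its speed limit or range.

## Working session

There is one attempt and no reset: what is moved stays moved. The work goes in short steps, Python scripts to look and compute and a shell command to move; the robot and the scene stay as the last step left them, time stands still between calls to the robot, and variables do not carry over. Pictures are saved under pics/ and viewed, at most 10 in all, crops included, and the job is handed in when it is done.

```bash
mkdir -p pics; ls
python3 - <<'E'
from plant import robot, grab_frame, calibration
import cv2, numpy as np
s=robot.read_state(); print({k:np.round(v,3).tolist() for k,v in s.items()})
for n in ("scene","wrist"):
    im=grab_frame(n); cv2.imwrite(f"pics/{n}0.png",im[:,:,::-1]); c=calibration(n)
    print({k:np.round(v,4).tolist() if not isinstance(v,str) else v for k,v in c.items()})
E
```

```text
pics
{'t': 0.0, 'q': [-0.066, 0.629, 0.038, 1.518, -0.027, 0.996, -0.02], 'joint_vel': [0.0, 0.001, -0.001, -0.0, 0.0, -0.0, 0.001], 'joint_efforts': [-0.001, -56.341, 1.226, -19.345, 0.011, 0.011, -0.0], 'tcp_pos': [0.65, 0.0, 0.303], 'eef_rot': [0.707, 0.707, -0.001, -0.001], 'wrist_force': [0.18, -0.456, 0.259], 'moment': [0.035, -0.02, 0.021], 'grasp_force': 0.0, 'gripper_width': 0.085}
{'K': [[436.6653, 0.0, 278.731], [0.0, 436.6653, 203.6669], [0.0, 0.0, 1.0]], 'world_from_camera': [[0.8911, -0.3646, 0.2701, 0.8395], [0.4536, 0.7283, -0.5136, -0.623], [-0.0094, 0.5803, 0.8144, 1.0313], [0.0, 0.0, 0.0, 1.0]]}
{'K': [[347.1459, 0.0, 277.6562], [0.0, 347.1459, 215.2404], [0.0, 0.0, 1.0]], 'hand_eye': [[-0.0008, 0.9525, 0.3044, 0.0776], [1.0, 0.0006, 0.0006, -0.0001], [0.0003, 0.3044, -0.9526, -0.0705], [0.0, 0.0, 0.0, 1.0]]}
```

View pics/scene0.png

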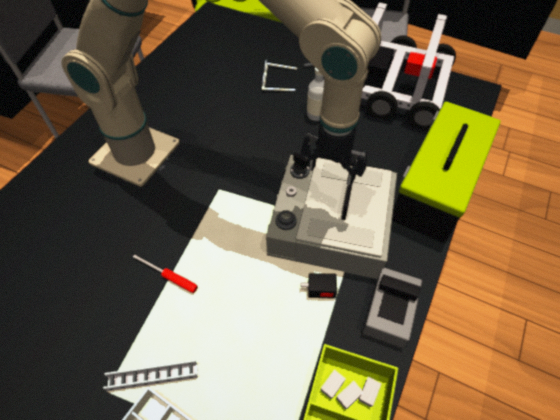

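View pics/wrist0.png

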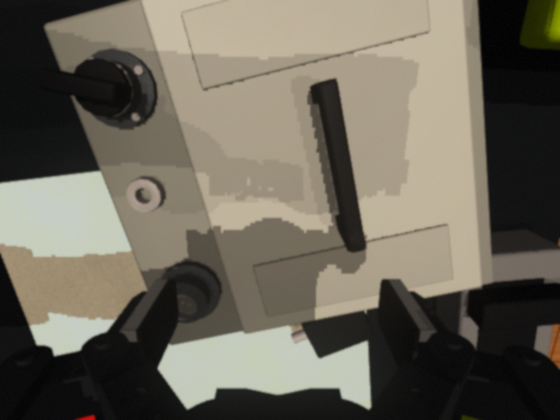

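The scene picture shows the case under the gripper. In the wrist picture, right is world +x and up is world +y. The vent knob is at about (100,88), the plug at (190,290), the collar at (146,195), and the handle runs from (325,85) to (355,247).

```bash
cat > h.py <<'E'
from plant import robot, grab_frame, calibration
import cv2, numpy as np
from scipy.spatial.transform import Rotation as R
def pose():
    s=robot.read_state(); T=np.eye(4); T[:3,:3]=R.from_quat(s['eef_rot']).as_matrix(); T[:3,3]=s['tcp_pos']; return T
def cam(n):
    c=calibration(n); K=np.array(c['K'])
    W=pose()@np.array(c['hand_eye']) if n=='wrist' else np.array(c['world_from_camera'])
    return K,W
def ray(uv,z,K,W):
    uv=np.atleast_2d(uv).astype(float); d=np.c_[(uv[:,0]-K[0,2])/K[0,0],-(uv[:,1]-K[1,2])/K[1,1],-np.ones(len(uv))]@W[:3,:3].T
    return W[:3,3]+d*((z-W[2,3])/d[:,2])[:,None]
E
python3 - <<'E'
from h import *
K,W=cam('wrist'); im=cv2.imread('pics/wrist0.png'); g=cv2.cvtColor(im,6)
print(calibration('wrist').keys(), W[:3,3])
m=((g<45)*255).astype('uint8'); m2=np.zeros_like(m); m2[70:260,300:375]=m[70:260,300:375]
c=max(cv2.findContours(m2,0,2)[0],key=cv2.contourArea); b=cv2.boxPoints(cv2.minAreaRect(c)); print(b)
P=ray(b,.16,K,W); print('handle',P.round(3), P.mean(0))
P=ray([[45,25],[170,345],[145,0],[245,330]],.1,K,W);print(P.round(3), np.degrees(np.arctan2(-(P[0]-P[1])[0],(P[0]-P[1])[1])),np.degrees(np.arctan2(-(P[2]-P[3])[0],(P[2]-P[3])[1])))
print('vent',ray([[118,88]],.1,K,W),ray([[45,80],[125,95]],.16,K,W),'plug',ray([[190,290]],.12,K,W))
E
```

```text
dict_keys(['K', 'hand_eye']) [0.64960401 0.07758741 0.373548  ]
[[309.27588  84.31035]
 [335.0547   79.19551]
 [368.53143 247.91838]
 [342.75262 253.03322]]
handle [[ 0.667  0.089  0.16 ]
 [ 0.682  0.091  0.16 ]
 [ 0.71  -0.013  0.16 ]
 [ 0.693 -0.017  0.16 ]] [0.68792566 0.03729101 0.16      ]
[[ 0.485  0.131  0.1  ]
 [ 0.548 -0.138  0.1  ]
 [ 0.557  0.146  0.1  ]
 [ 0.619 -0.121  0.1  ]] 13.098452985474218 12.888518530505685
vent [[0.53072157 0.0891991  0.1       ]] [[0.5153913  0.09101186 0.16      ]
 [0.560335   0.08282095 0.16      ]] plug [[ 0.5767491  -0.06808405  0.12      ]]
```

```bash
python3 -m creep '[[[0.02,-0.03,0],[0,0,-6]],[[0.04,-0.06,0],[0,0,-13]],[[0.065,-0.09,0],[0,0,-20]],[[0.086,-0.118,0],[0,0,-27]],[[0.086,-0.118,0],[0,0,-34]],[[0.086,-0.118,0],[0,0,-41]],[[0.086,-0.118,0],[0,0,-48]],[[0.086,-0.118,0],[0,0,-55]],[[0.086,-0.118,0],[0,0,-62]],[[0.086,-0.118,0],[0,0,-69]],[[0.086,-0.118,0],[0,0,-76]],[[0.086,-0.118,0],[0,0,-80]]]' 0 40; python3 -m creep '[[[0,0,0],[0,0,0]],[[0,0,0],[0,0,0]],[[0,0,0],[0,0,0]]]'
python3 - <<'E'
from h import *
K,W=cam('wrist'); print(pose().round(3),robot.read_state()['q'],robot.read_state()['wrist_force']); im=grab_frame('wrist'); cv2.imwrite('pics/w1.png',im[:,:,::-1])
E
```

```text
t: 1.1
tcp_pos: [0.5318, 0.0859, 0.3036]
eef_rot: [0.084, 0.996, -0.0, -0.0]
wrist_force: [0.5, 0.6, -0.4]
gripper_width: 0.0854
grasp_force: 0.0
t: 1.35
tcp_pos: [0.5319, 0.0859, 0.3037]
eef_rot: [0.088, 0.996, -0.0, -0.0]
wrist_force: [0.6, -0.7, 0.4]
gripper_width: 0.0857
grasp_force: 0.0
[[-0.984  0.176 -0.     0.532]
 [ 0.176  0.984 -0.     0.086]
 [ 0.    -0.    -1.     0.304]
 [ 0.     0.     0.     1.   ]] [ 0.02631999  0.48708807 -0.34997863  1.8218815   0.21157269  0.86958215
  0.97064701] [ 0.57627502 -0.694489    0.3544745 ]
```

View pics/w1.png

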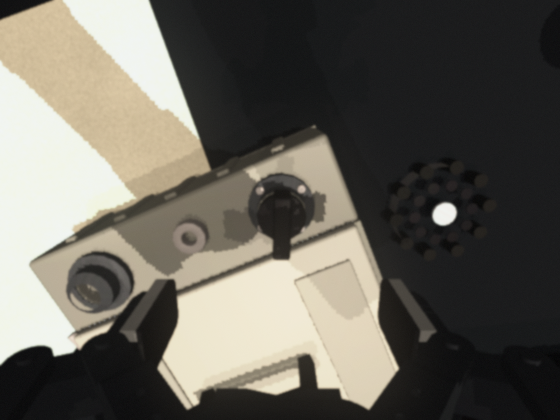

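The knob's bar is near vertical in the image, from about (282,190) to (282,258), so the tool's y is nearly across it. I'll enlarge it with the contrast raised.

Run:
```python
import cv2,numpy as np
im=cv2.imread('pics/w1.png')[160:270,220:350]
cv2.imwrite('pics/c1.png',cv2.resize(np.clip(255*(im/255.)**.45,0,255).astype('uint8'),None,fx=5,fy=5,interpolation=2))
```

```text
(no output)
```

View pics/c1.png

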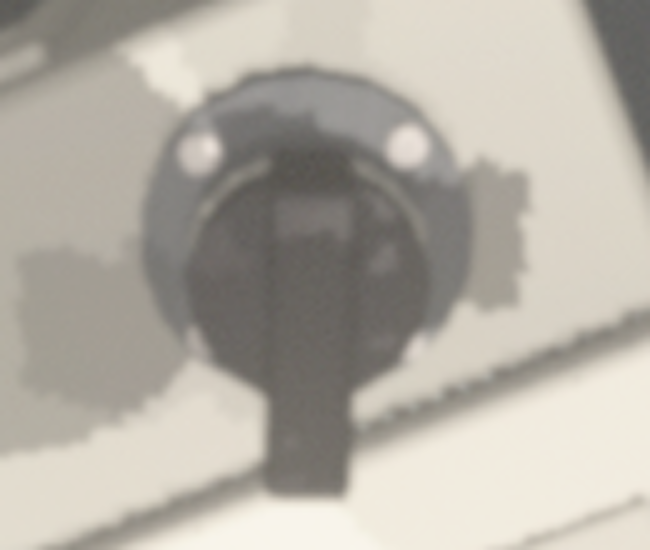

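Run:
```python
from h import *
K,W=cam('wrist')
p=lambda a:np.array(a)/5+[220,160]
P=ray(p([[267,495],[347,496],[275,235],[352,235],[275,195],[352,195]]),.16,K,W); print(P.round(4))
f=(P[0]+P[1])/2
for n in ((P[2]+P[3])/2,(P[4]+P[5])/2): print('len',np.linalg.norm(f-n),'yaw',np.degrees(np.arctan2(*(f-n)[1::-1])),'mid',(f+n)/2)
# base disc centre at z~.1
print('base',ray(p([[307,225]]),.11,K,W)); T=pose(); print('tool yaw of y',np.degrees(np.arctan2(T[1,1],T[0,1])))
P=ray([[190,236],[100,280]],.112,K,W);print('collar,plug',P)
```

```text
[[0.5524 0.0789 0.16  ]
 [0.5545 0.0895 0.16  ]
 [0.5166 0.0865 0.16  ]
 [0.5184 0.0963 0.16  ]
 [0.5114 0.0875 0.16  ]
 [0.5131 0.0971 0.16  ]]
len 0.03665106862997897 yaw -11.256426469342816 mid [0.53547424 0.08779942 0.16      ]
len 0.04197032781223526 yaw -11.082592463851217 mid [0.53285344 0.08825612 0.16      ]
base [[0.53025084 0.08880605 0.11      ]]
tool yaw of y 79.90654645291019
collar,plug [[ 0.54234879  0.011636    0.112     ]
 [ 0.56754196 -0.07306937  0.112     ]]
```

```bash
python3 -m creep '[[[-0.001,0.002,0.02],[0,0,1]],[[-0.001,0.002,0.04],[0,0,1]],[[-0.001,0.002,0.06],[0,0,1]],[[-0.001,0.002,0.075],[0,0,1]],[[-0.001,0.002,0.088],[0,0,1]],[[-0.001,0.002,0.098],[0,0,1]],[[-0.001,0.002,0.098],[0,0,1]],[[-0.001,0.002,0.098],[0,0,1]]]' 0 50; python3 -m creep '[[[0,0,0],[0,0,0]],[[0,0,0],[0,0,0]],[[0,0,0],[0,0,0]],[[0,0,0],[0,0,0]],[[0,0,0],[0,0,0]],[[0,0,0],[0,0,0]],[[0,0,0],[0,0,0]],[[0,0,0],[0,0,0]],[[0,0,0],[0,0,0]],[[0,0,0],[0,0,0]]]' 1 50; python3 -c "
from plant import robot;s=robot.read_state();print(s['moment'],s['gripper_width'])"
```

```text
t: 2.07
tcp_pos: [0.5333, 0.088, 0.2057]
eef_rot: [0.096, 0.995, -0.0, -0.0]
wrist_force: [-0.2, -0.0, 0.3]
gripper_width: 0.0856
grasp_force: 0.0
t: 2.9
tcp_pos: [0.5341, 0.0881, 0.2071]
eef_rot: [0.096, 0.995, 0.0, 0.001]
wrist_force: [-0.7, -0.3, 8.1]
gripper_width: 0.0118
grasp_force: 50.2
[-0.0971455   0.14040791 -0.06318642] 0.011834023681605611
```

```bash
python3 -m creep '[[[0,0,-0.001],[0,0,6]],[[0,0,-0.001],[0,0,12]],[[0,0,-0.001],[0,0,18]],[[0,0,-0.001],[0,0,24]],[[0,0,-0.001],[0,0,30]],[[0,0,-0.001],[0,0,36]],[[0,0,-0.001],[0,0,42]],[[0,0,-0.001],[0,0,48]],[[0,0,-0.001],[0,0,54]],[[0,0,-0.001],[0,0,60]],[[0,0,-0.001],[0,0,60]],[[0,0,-0.001],[0,0,60]]]'; python3 -c "
from plant import robot;s=robot.read_state();print(s['moment'],s['wrist_force'])"; python3 -m creep '[[[0,0,0],[0,0,3]],[[0,0,0],[0,0,6]],[[0,0,0],[0,0,8]],[[0,0,0],[0,0,8]],[[0,0,0],[0,0,8]]]'; python3 -c "
from h import *;s=robot.read_state();print(s['moment'],s['wrist_force'],s['joint_efforts'][6]);T=pose();print('tool yaw of y',np.degrees(np.arctan2(T[1,1],T[0,1])))"
```

```text
t: 3.9
tcp_pos: [0.5335, 0.0873, 0.2071]
eef_rot: [0.579, 0.815, -0.0, 0.0]
wrist_force: [-0.1, -2.4, 2.2]
gripper_width: 0.0113
grasp_force: 50.5
[-0.64215891  0.02902843  0.14557623] [-0.14665077 -2.38991152  2.15842601]
t: 4.32
tcp_pos: [0.5333, 0.0872, 0.2071]
eef_rot: [0.635, 0.772, -0.0, 0.0]
wrist_force: [-1.1, -3.0, 4.4]
gripper_width: 0.0112
grasp_force: 50.8
[-0.79882703  0.21129097  0.13906208] [-1.09717931 -3.0131591   4.36474633] -0.18538111355155706
tool yaw of y 11.141661403497778
```

```bash
for i in 1 2; do python3 -m creep '[[[0,0,0],[0,0,1]],[[0,0,0],[0,0,2]],[[0,0,0],[0,0,2]],[[0,0,0],[0,0,2]]]' >/dev/null; python3 -c "
from h import *;s=robot.read_state();print(s['moment'],s['wrist_force'],s['joint_efforts'][6]);T=pose();print('tool yaw of y',np.degrees(np.arctan2(T[1,1],T[0,1])))"; done
```

```text
[-0.86034056  0.27358643  0.42945472] [-0.70659166 -4.68969105  4.55523095] -0.4616252426058054
tool yaw of y 9.048156995561904
[-0.97220178  0.27367551  1.02434328] [-0.63848265 -5.12440691  5.55778722] -0.9773461148142815
tool yaw of y 7.175996980013525
```

The moment has risen to 1 N m, well above the spring's 0.15, so the knob is at its stop. Now I release it.

```bash
python3 -m creep '[[[0,0,0],[0,0,0]],[[0,0,0],[0,0,0]],[[0,0,0],[0,0,0]],[[0,0,0],[0,0,0]],[[0,0,0],[0,0,0]],[[0,0,0],[0,0,0]],[[0,0,0],[0,0,0]],[[0,0,0],[0,0,0]],[[0,0,0],[0,0,0]],[[0,0,0],[0,0,0]]]' 0; python3 -m creep '[[[0,0,-0.015],[0,0,0]],[[0,0,-0.04],[0,0,0]],[[0,0,-0.07],[0,0,0]],[[0,0,-0.1],[0,0,0]],[[0,0,-0.1],[0,0,0]],[[0,0,-0.1],[0,0,0]]]'
python3 - <<'E'
from h import *
print(pose().round(4)); im=grab_frame('wrist'); cv2.imwrite('pics/w2.png',im[:,:,::-1])
E
```

```text
t: 5.82
tcp_pos: [0.5334, 0.0879, 0.2069]
eef_rot: [0.663, 0.749, 0.0, -0.0]
wrist_force: [0.6, 0.2, 0.7]
gripper_width: 0.0855
grasp_force: 0.0
t: 6.32
tcp_pos: [0.5342, 0.088, 0.3086]
eef_rot: [0.663, 0.749, 0.002, 0.001]
wrist_force: [0.0, -0.4, -0.1]
gripper_width: 0.0854
grasp_force: 0.0
[[-1.217e-01  9.926e-01  4.100e-03  5.342e-01]
 [ 9.926e-01  1.217e-01  1.000e-03  8.800e-02]
 [ 5.000e-04  4.200e-03 -1.000e+00  3.086e-01]
 [ 0.000e+00  0.000e+00  0.000e+00  1.000e+00]]
```

View pics/w2.png

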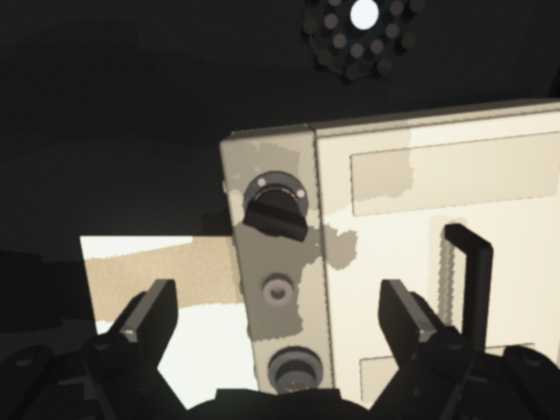

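The knob's bar runs (246,210) to (306,235), so it has sprung back to about -11°, its rest angle. Next I go over the handle and measure it.

```bash
python3 -m creep '[[[-0.014,0.028,0],[0,0,-2]],[[-0.028,0.056,0],[0,0,-4]],[[-0.042,0.084,0],[0,0,-6]],[[-0.056,0.112,0],[0,0,-6]],[[-0.068,0.14,0],[0,0,-6]],[[-0.068,0.14,0],[0,0,-6]],[[-0.068,0.14,0],[0,0,-6]],[[-0.068,0.14,0],[0,0,-6]],[[-0.068,0.14,0],[0,0,-6]]]'
python3 - <<'E'
from h import *
T=pose();print(T.round(4)); K,W=cam('wrist');im=grab_frame('wrist'); bgr=im[:,:,::-1]; cv2.imwrite('pics/w3.png',bgr)
E
```

```text
t: 7.12
tcp_pos: [0.6793, 0.0382, 0.3059]
eef_rot: [0.622, 0.783, -0.001, -0.001]
wrist_force: [0.1, 0.1, -0.0]
gripper_width: 0.0853
grasp_force: 0.0
[[-2.259e-01  9.741e-01 -2.700e-03  6.793e-01]
 [ 9.741e-01  2.259e-01  5.000e-04  3.820e-02]
 [ 1.100e-03 -2.500e-03 -1.000e+00  3.059e-01]
 [ 0.000e+00  0.000e+00  0.000e+00  1.000e+00]]
```

View pics/w3.png

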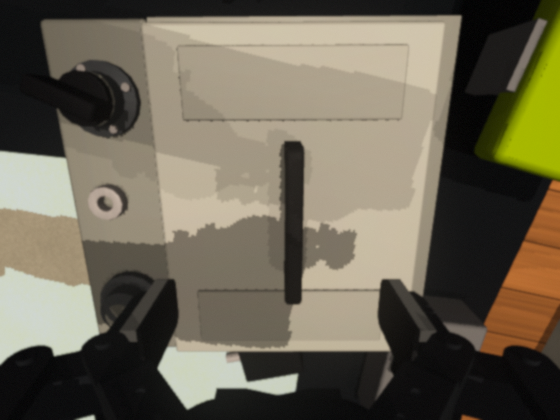

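The handle bar runs almost exactly along the image's vertical, from about (294,145) to (293,302).

Run:
```python
from h import *
K,W=cam('wrist'); g=cv2.imread('pics/w3.png',0)
m=np.zeros_like(g); m[135:310,275:312]=(g[135:310,275:312]<40)*255
c=max(cv2.findContours(m,0,2)[0],key=cv2.contourArea); print(cv2.boundingRect(c),cv2.minAreaRect(c))
mid=[]
for v in (165,200,240,280,295):
    x=np.where(m[v]>0)[0]; mid.append([(x.min()+x.max())/2,v]); print(v,x.min(),x.max())
x,y,w,h=cv2.boundingRect(c)
P=ray(mid,.162,K,W); d=P[0]-P[-1]; print('handle yaw',np.degrees(np.arctan2(-d[0],d[1])))
u=np.polyfit(*np.array(mid)[:,::-1].T,1); E=ray([[np.polyval(u,y),y],[np.polyval(u,y+h-1),y+h-1]],.162,K,W); print(E,np.linalg.norm(E[0]-E[1]))
T=pose(); print('tool y yaw',np.degrees(np.arctan2(T[1,1],T[0,1])))
c=E.mean(0); print(c, 'in tool', T[:3,:3].T@(c-T[:3,3]))
P=ray([[145,22],[170,300],[447,30]],.112,K,W);print('lid corners',P, np.degrees(np.arctan2(-(P[0]-P[1])[0],(P[0]-P[1])[1])),np.degrees(np.arctan2(*(P[2]-P[0])[1::-1])))
```

```text
(285, 143, 18, 160) ((293.5, 222.5), (159.0, 17.0), 90.0)
165 286 302
200 286 301
240 286 301
280 285 299
295 286 299
handle yaw 13.175754964695255
[[ 0.6763976   0.09425756  0.162     ]
 [ 0.70137023 -0.01340171  0.162     ]] 0.11051764740955855
tool y yaw 13.060634395350391
[0.68888392 0.04042793 0.162     ] in tool [-1.14562867e-04  9.93415055e-03  1.44449272e-01]
lid corners [[ 0.56126836  0.14554988  0.112     ]
 [ 0.60662038 -0.06508938  0.112     ]
 [ 0.76329513  0.18716113  0.112     ]] 12.150671488739652 11.63839573822486
```

```bash
python3 -m creep '[[[0,0.005,0.02],[0,0,0]],[[0,0.01,0.04],[0,0,0]],[[0,0.01,0.06],[0,0,0]],[[0,0.01,0.075],[0,0,0]],[[0,0.01,0.09],[0,0,0]],[[0,0.01,0.1],[0,0,0]],[[0,0.01,0.1],[0,0,0]],[[0,0.01,0.1],[0,0,0]],[[0,0.01,0.1],[0,0,0]]]' 0 100; python3 -m creep '[[[0,0,0],[0,0,0]],[[0,0,0],[0,0,0]],[[0,0,0],[0,0,0]],[[0,0,0],[0,0,0]],[[0,0,0],[0,0,0]],[[0,0,0],[0,0,0]],[[0,0,0],[0,0,0]],[[0,0,0],[0,0,0]],[[0,0,0],[0,0,0]],[[0,0,0],[0,0,0]],[[0,0,0],[0,0,0]],[[0,0,0],[0,0,0]]]' 1 100; python3 -c "
from h import *;s=robot.read_state();print(s['moment']);print(pose().round(4))"
```

```text
t: 7.92
tcp_pos: [0.6908, 0.0399, 0.2081]
eef_rot: [0.622, 0.783, 0.001, 0.001]
wrist_force: [-0.2, -0.8, -0.3]
gripper_width: 0.0852
grasp_force: 0.0
t: 8.92
tcp_pos: [0.6903, 0.0396, 0.2072]
eef_rot: [0.623, 0.783, 0.0, 0.0]
wrist_force: [-1.5, 0.6, 4.9]
gripper_width: 0.0106
grasp_force: 98.4
[-0.05494177  0.36144397  0.01346406]
[[-2.249e-01  9.744e-01  1.000e-04  6.903e-01]
 [ 9.744e-01  2.249e-01  0.000e+00  3.960e-02]
 [-0.000e+00  1.000e-04 -1.000e+00  2.072e-01]
 [ 0.000e+00  0.000e+00  0.000e+00  1.000e+00]]
```

Gripped. Now I pull slowly, 1 mm per row.

```bash
python3 -m creep '[[[0,0,-0.001],[0,0,0]],[[0,0,-0.002],[0,0,0]],[[0,0,-0.003],[0,0,0]],[[0,0,-0.004],[0,0,0]]]'; python3 -m creep '[[[0,0,-0.001],[0,0,0]],[[0,0,-0.002],[0,0,0]],[[0,0,-0.003],[0,0,0]],[[0,0,-0.004],[0,0,0]]]';python3 -m creep '[[[0,0,-0.001],[0,0,0]],[[0,0,-0.002],[0,0,0]],[[0,0,-0.003],[0,0,0]],[[0,0,-0.004],[0,0,0]]]'; python3 -c "
from h import *;s=robot.read_state();print(s['moment'],s['gripper_width']);print(pose().round(4))"
```

```text
t: 9.25
tcp_pos: [0.6895, 0.0398, 0.2084]
eef_rot: [0.623, 0.783, -0.001, -0.001]
wrist_force: [3.1, 1.0, -16.5]
gripper_width: 0.0102
grasp_force: 97.3
t: 9.58
tcp_pos: [0.69, 0.0394, 0.2156]
eef_rot: [0.623, 0.783, -0.0, -0.0]
wrist_force: [-2.2, -0.9, -1.6]
gripper_width: 0.0103
grasp_force: 99.6
t: 9.92
tcp_pos: [0.691, 0.0398, 0.2201]
eef_rot: [0.623, 0.783, 0.001, 0.001]
wrist_force: [-0.2, 0.9, -4.6]
gripper_width: 0.0102
grasp_force: 99.4
[ 0.00509763 -0.01654123  0.0294156 ] 0.01023487774217093
[[-2.247e-01  9.744e-01  2.700e-03  6.910e-01]
 [ 9.744e-01  2.247e-01  5.000e-04  3.980e-02]
 [-2.000e-04  2.700e-03 -1.000e+00  2.201e-01]
 [ 0.000e+00  0.000e+00  0.000e+00  1.000e+00]]
```

```bash
python3 -m creep '[[[0,0,-0.002],[0,0,0]],[[0,0,-0.004],[0,0,0]],[[0,0,-0.006],[0,0,0]],[[0,0,-0.008],[0,0,0]],[[0,0,-0.01],[0,0,0]],[[0,0,-0.012],[0,0,0]],[[0,0,-0.014],[0,0,0]],[[0,0,-0.016],[0,0,0]],[[0,0,-0.017],[0,0,0]],[[0,0,-0.017],[0,0,0]],[[0,0,-0.017],[0,0,0]],[[0,0,-0.017],[0,0,0]]]'; python3 -m creep '[[[0,0,0],[0,0,0]],[[0,0,0],[0,0,0]],[[0,0,0],[0,0,0]],[[0,0,0],[0,0,0]],[[0,0,0],[0,0,0]],[[0,0,0],[0,0,0]]]'
python3 - <<'E'
from h import *
s=robot.read_state();print(s['moment'],s['joint_vel'].round(3) if hasattr(s['joint_vel'],'round') else s['joint_vel']);print(pose().round(4))
cv2.imwrite('pics/side.png',grab_frame('side')[:,:,::-1]);cv2.imwrite('pics/w4.png',grab_frame('wrist')[:,:,::-1])
E
```

```text
t: 10.92
tcp_pos: [0.6902, 0.0396, 0.2358]
eef_rot: [0.623, 0.783, -0.0, -0.0]
wrist_force: [-0.7, -0.8, -3.5]
gripper_width: 0.0104
grasp_force: 99.4
t: 11.42
tcp_pos: [0.6903, 0.0396, 0.2359]
eef_rot: [0.623, 0.783, 0.0, 0.0]
wrist_force: [0.3, 0.1, -3.9]
gripper_width: 0.0104
grasp_force: 99.4
[ 0.03714806  0.01165308 -0.00103069] [ 0.001 -0.001 -0.001 -0.001  0.003  0.001 -0.001]
[[-0.2249  0.9744  0.      0.6903]
 [ 0.9744  0.2249  0.      0.0396]
 [ 0.      0.     -1.      0.2359]
 [ 0.      0.      0.      1.    ]]
```

View pics/side.png

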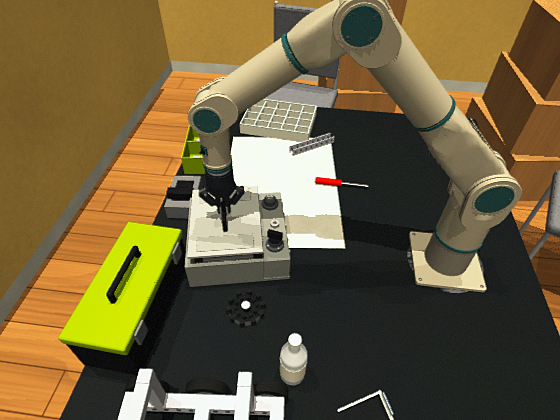

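View pics/w4.png

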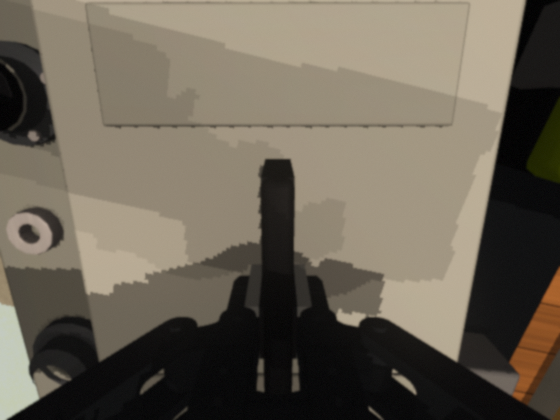

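The side picture shows the lid raised evenly with a thin gap around (225,255). The wrist picture shows it square in the grip, with the panel edge straight from (104,125) to (453,125), the collar in place at (32,232), and the lid still held. It is about 29 mm up, level and at rest.

```bash
python3 -m creep '[[[0,0,-0.001],[0,0,0]],[[0,0,-0.001],[0,0,0]],[[0,0,-0.001],[0,0,0]],[[0,0,-0.001],[0,0,0]],[[0,0,-0.001],[0,0,0]],[[0,0,-0.001],[0,0,0]]]'; python3 -c "
from plant import robot;print(robot.job_done())"
```

```text
t: 12.02
tcp_pos: [0.6903, 0.0396, 0.2369]
eef_rot: [0.623, 0.783, 0.0, -0.0]
wrist_force: [-0.1, 0.2, -3.2]
gripper_width: 0.0101
grasp_force: 99.4
the job is handed in; nothing more can be done
None
```

I turned the vent knob to its stop and it sprang back; I then pulled the lid free and handed the job in at 12 s, with the lid still held level about 30 mm above the rim.

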